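Put the hole-saw set back in its tray

TASK

Put the hole-saw set away: stand each of the four steel hole saws, teeth down as it is now, in the round well of the wooden tray that was bored for its size, resting on the floor of the well. Set them in, do not drop them. The open end of pipe and the tin of screws are not part of the set: leave them standing where they are.

Things in the scene. Friction and masses are not known exactly. Their poses are not given: they have to be found in the camera images.
- saw_22: Hole saw of 22 mm outer diameter: a plain steel cup standing on its teeth, 50 mm tall, closed flat steel plate on top with a dark round arbor hole in its middle. Outside it is a straight cylinder, so any yaw of the gripper will do. Origin: centre of the toothed lower end, z up. Loose, 30 to 250 g. It belongs in the block whose round well is 34 mm wide.
- saw_35: Hole saw of 35 mm outer diameter: a plain steel cup standing on its teeth, 50 mm tall, closed flat steel plate on top with a dark round arbor hole in its middle, and two small pin holes beside it. Outside it is a straight cylinder, so any yaw of the gripper will do. Origin: centre of the toothed lower end, z up. Loose, 30 to 250 g. It belongs in the block whose round well is 47 mm wide.
- saw_51: Hole saw of 51 mm outer diameter: a plain steel cup standing on its teeth, 50 mm tall, closed flat steel plate on top with a dark round arbor hole in its middle, and two small pin holes beside it. Outside it is a straight cylinder, so any yaw of the gripper will do. Origin: centre of the toothed lower end, z up. Loose, 30 to 250 g. It belongs in the block whose round well is 63 mm wide.
- saw_64: Hole saw of 64 mm outer diameter: a plain steel cup standing on its teeth, 50 mm tall, closed flat steel plate on top with a dark round arbor hole in its middle, and two small pin holes beside it. Outside it is a straight cylinder, so any yaw of the gripper will do. Origin: centre of the toothed lower end, z up. Loose, 30 to 250 g. It belongs in the block whose round well is 75 mm wide.
- block_22: Fixed pale wooden block 92 x 92 x 21 mm with a round well 34 mm wide, 15 mm deep, mouth chamfered 3 mm: place of the 22 mm saw. Four such blocks lie in any order two by two, 93 mm apart, in a low tray (201 mm square, rim 18 mm high, turned up to 0.3 rad). Origin: centre of underside, 4 mm above the bench; x, y along its sides, z up. Floor of the well: 6 mm above the origin; block top: 21 mm.
- block_35: Fixed pale wooden block 92 x 92 x 21 mm with a round well 47 mm wide, 15 mm deep, mouth chamfered 3 mm: place of the 35 mm saw. Four such blocks lie in any order two by two, 93 mm apart, in a low tray (201 mm square, rim 18 mm high, turned up to 0.3 rad). Origin: centre of underside, 4 mm above the bench; x, y along its sides, z up. Floor of the well: 6 mm above the origin; block top: 21 mm.
- block_51: Fixed pale wooden block 92 x 92 x 21 mm with a round well 63 mm wide, 15 mm deep, mouth chamfered 3 mm: place of the 51 mm saw. Four such blocks lie in any order two by two, 93 mm apart, in a low tray (201 mm square, rim 18 mm high, turned up to 0.3 rad). Origin: centre of underside, 4 mm above the bench; x, y along its sides, z up. Floor of the well: 6 mm above the origin; block top: 21 mm.
- block_64: Fixed pale wooden block 92 x 92 x 21 mm with a round well 75 mm wide, 15 mm deep, mouth chamfered 3 mm: place of the 64 mm saw. Four such blocks lie in any order two by two, 93 mm apart, in a low tray (201 mm square, rim 18 mm high, turned up to 0.3 rad). Origin: centre of underside, 4 mm above the bench; x, y along its sides, z up. Floor of the well: 6 mm above the origin; block top: 21 mm.
- pipe_end: Look-alike that does not belong in the tray: a cut end of steel pipe, a ring open right through, no plate and no teeth, 48 mm outside, 42 mm inside, 46 mm tall, standing on end. Origin: centre of its lower end. Loose.
- screw_tin: Look-alike that does not belong in the tray: a round open steel tin with a few wood screws in it, 67 mm across, 32 mm tall. Origin: centre of its underside. Loose. Not listed: other low clutter, such as wooden plugs up to 44 mm wide and 12 mm high among the saws; all else (nearest: the red vices, 107 mm high) stands at least 7 cm from the middle of any saw or block.
Mind the look-alikes: they are no part of the job. Leave any purple look-alike of the saw_35 alone. What is shaped like the screw_tin but blue is not meant.

How it is judged:
At the end, for the whole second after the job is handed in: Each hole saw stands upright (within 0.1 rad) and still in the well of the block for its size, within 10 mm of the well's middle, its teeth on the floor of the well (within 4 mm); the pipe end and the screw tin stand upright within 25 mm of where they were (horizontal distance between saw_22 and block_22 below 0.01 m and z of saw_22 in the frame of block_22 between 0.002 and 0.01 m and angle between each of saw_22, saw_35, saw_51, saw_64, pipe_end, screw_tin's own z axis and vertical below 0.1 rad and linear speed of each of saw_22, saw_35, saw_51, saw_64 below 0.02 m/s and horizontal distance between saw_35 and block_35 below 0.01 m and z of saw_35 in the frame of block_35 between 0.002 and 0.01 m and horizontal distance between saw_51 and block_51 below 0.01 m and z of saw_51 in the frame of block_51 between 0.002 and 0.01 m and horizontal distance between saw_64 and block_64 below 0.01 m and z of saw_64 in the frame of block_64 between 0.002 and 0.01 m and distance of each of pipe_end, screw_tin from where it was at the start of the episode below 0.025 m); the robot touches nothing.
It fails at once if the 22 mm saw is dropped into its well: within 20 mm of its middle and 80 mm of its height it falls faster than 0.8 m/s (a fall of some 33 mm) (horizontal distance between saw_22 and block_22 below 0.02 m and z of saw_22 in the frame of block_22 below 0.08 m and linear speed of saw_22 above 0.8 m/s).
It fails at once if the 35 mm saw is dropped into its well: within 20 mm of its middle and 80 mm of its height it falls faster than 0.8 m/s (a fall of some 33 mm) (horizontal distance between saw_35 and block_35 below 0.02 m and z of saw_35 in the frame of block_35 below 0.08 m and linear speed of saw_35 above 0.8 m/s).
It fails at once if the 51 mm saw is dropped into its well: within 20 mm of its middle and 80 mm of its height it falls faster than 0.8 m/s (a fall of some 33 mm) (horizontal distance between saw_51 and block_51 below 0.02 m and z of saw_51 in the frame of block_51 below 0.08 m and linear speed of saw_51 above 0.8 m/s).
It fails at once if the 64 mm saw is dropped into its well: within 20 mm of its middle and 80 mm of its height it falls faster than 0.8 m/s (a fall of some 33 mm) (horizontal distance between saw_64 and block_64 below 0.02 m and z of saw_64 in the frame of block_64 below 0.08 m and linear speed of saw_64 above 0.8 m/s).
It also fails if it takes over 96 s, if anything falls off the work surface, if the arm or the gripper's body presses on something with over 40 N, if the wrist force passes 120 N, or if a joint passes its speed limit or range.

ROBOT

A 7-joint arm with a two-finger parallel gripper is mounted at the origin on a cart in front of the work surface, level with it; the furniture and walls round the work are solid. World frame = base frame: x ahead of the robot, y to its left, z up, the work surface at z = 0. Lengths are in m, angles in rad, forces in N, time in s.
With the tool pointing down it reaches from about 0.4 to 0.875 m from the base axis. Payload 6.5 kg.
Tool frame: the origin (TCP) lies midway between the tips of the shut fingers; the grasp point (between the pads) lies 19 mm behind it; z points along the fingers, y is the direction in which the jaws open and shut (so a half turn about z gives the same grasp; the last joint's range is limited). The gripper opens to 88 mm and grips with 3 to 60 N. Pads are 18 mm wide; open, the fingers measure 123 mm over their backs; the gripper's body (75 mm by 187 mm) begins 45 mm behind the grasp point.
Start: joints at [1.26, 0.536, -0.004, 1.538, 0.003, 1.067, -0.071], TCP at [0.158, -0.631, 0.239] pointing down, gripper open.
Joint ranges: [-2.7, 2.7], [-0.37, 2.16], [-1.27, 1.26], [0.24, 2.4], [-1.31, 4.45], [0.19, 1.91], [-2.76, 2.76]. Speed limits (rad/s): [2.39, 2.39, 3.14, 3.14, 3.14, 3.14, 3.14].

INTERFACE

Orientations are given as a rotation vector (axis times angle).
In Python, from station import sensors, read_camera, ticket gives the robot as it stands.
- The arm moves only by the shell command python3 -m inch 'ROWS' [FORCE]. ROWS is JSON, a list of rows, each a list of 3 entries, a list of its own where there are three numbers: the shift along the tool's x, y, z in m, then the turn about the tool's z in degrees, then the finger opening in m, from 0 to 0.0881. A call has 1 to 5 rows; each row shifts and turns the commanded pose from where the row before left it, along the tool's axes as they then stand; what a row does not reach is not made up. A row lasts 1/12 s, in which the tool goes at most 41.7 mm and 7.16 degrees, less where a joint would pass 70% of its speed; a pose out of reach is approached as far as the arm can. A call with a gripper value outside its range is refused whole. The fingers move at their own pace and stop on an object; FORCE is the grip in N (left out, the last holds). Time passes only in rows, so rows that do not move let the fingers close. It gives the time, the measured TCP pose, the force and the opening at its end, in the units of the state.
- sensors.state(): the state, without advancing time (a new reading comes with each control period).
- read_camera(name): name is "side" or "top"; returns a dict with "image" (420x560x3 uint8, red, green, blue), "mtx" (3x3 intrinsics, pixels), "origin" and "attitude" of the camera in the world. Camera axes: x right, y down, z forward; pixel columns grow to the right and rows downward; lengths in m; the calibration is good to about 2 mm. A picture is of the moment at which its call begins. There is no depth.
- ticket.close_job(): hands the job in, once; it reports no verdict.
The state is a dict: "time": time; "joints": joint angles; "dq": joint speeds; "joint_torque": joint torques, N m; "position": TCP position; "eef_rot": TCP orientation; "ft_force": force on the tool from outside, world axes, zero at the start; "torque": the same for the moment, N m; "finger_gap": opening from 0.0 (shut) to 1.0 (fully open).
Only numpy, scipy, OpenCV 4.12 (cv2) and the standard library are available. Lean on these libraries where they do the work, as an engineer would, in place of code of your own. Each camera call takes 0.05 s, during which the arm holds its last target.

## Working session

There is one attempt and no reset: what is moved stays moved. The work goes in short steps, Python scripts to look and compute and a shell command to move; the robot and the scene stay as the last step left them, time stands still between calls to the robot, and variables do not carry over. Pictures are saved under pics/ and viewed, and the job is handed in when it is done.

```bash
ls; mkdir -p pics
python3 - <<'E'
from station import sensors, read_camera
import cv2,numpy as np
s=sensors.state();print(s)
for n in("top","side"):
    c=read_camera(n);cv2.imwrite(f"pics/{n}0.png",c["image"][:,:,::-1]);print(n,c["mtx"],c["origin"],c["attitude"])
E
```

```text
pics
{'time': 0.0, 'joints': array([ 1.25977346,  0.53718656, -0.00444279,  1.53885312,  0.00259648,
        1.06726556, -0.07119018]), 'dq': array([-0.00061749,  0.00248967,  0.00099444, -0.00101516,  0.00058823,
        0.00127358,  0.00232088]), 'joint_torque': array([-1.03971681e-03, -5.70987189e+01,  9.90993530e-01, -2.51597393e+01,
       -5.61253109e-02,  1.79613568e-02,  1.73113121e-04]), 'position': array([ 0.157392  , -0.63003728,  0.23783361]), 'eef_rot': array([-3.11640562e+00, -3.83532851e-01,  5.13516241e-04]), 'ft_force': array([-0.10538829, -0.52774167,  0.22693061]), 'torque': array([-0.00816685,  0.04614137, -0.01176206]), 'finger_gap': 0.9994264733572434}
top [[416.70816361   0.         273.3878921 ]
 [  0.         416.70816361 206.43779051]
 [  0.           0.           1.        ]] [0.42808567 0.00269996 1.36340057] [-2.14999318  2.20252534 -0.12797863]
side [[470.47415098   0.         277.8439939 ]
 [  0.         470.47415098 211.41710685]
 [  0.           0.           1.        ]] [0.0595931  0.84097263 0.72656594] [-0.64542262  2.50743474 -1.29392129]
```

View pics/top0.png

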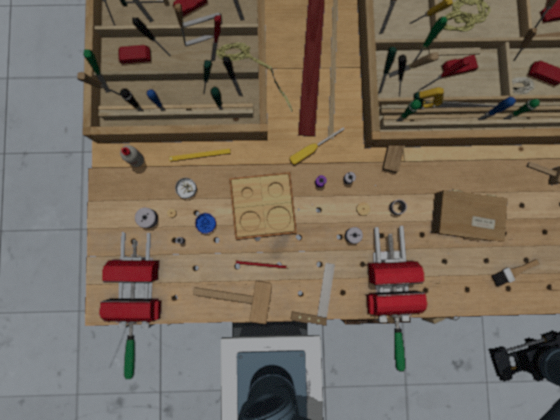

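View pics/side0.png

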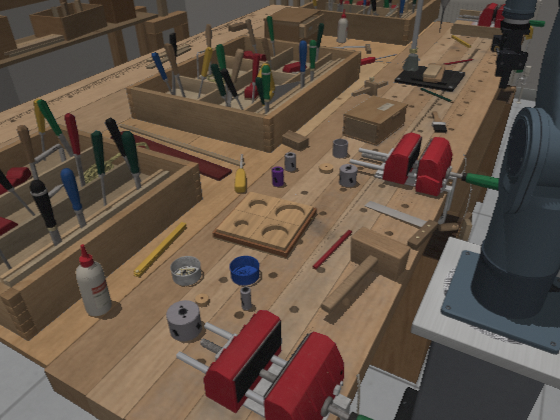

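Run:
```python
import cv2,numpy as np
a=cv2.imread("pics/top0.png")
l=cv2.resize(a[165:260,120:300],None,fx=4.4,fy=4.4,interpolation=cv2.INTER_CUBIC)[:,:800]
r=cv2.resize(a[165:260,295:420],None,fx=6,fy=6,interpolation=cv2.INTER_CUBIC)
cv2.imwrite("pics/cl.png",l);cv2.imwrite("pics/cr.png",r)
b=cv2.imread("pics/side0.png")
cv2.imwrite("pics/cs.png",cv2.resize(b[130:350,150:370],None,fx=2.7,fy=2.7,interpolation=cv2.INTER_CUBIC))
```

```text
(no output)
```

View pics/cl.png

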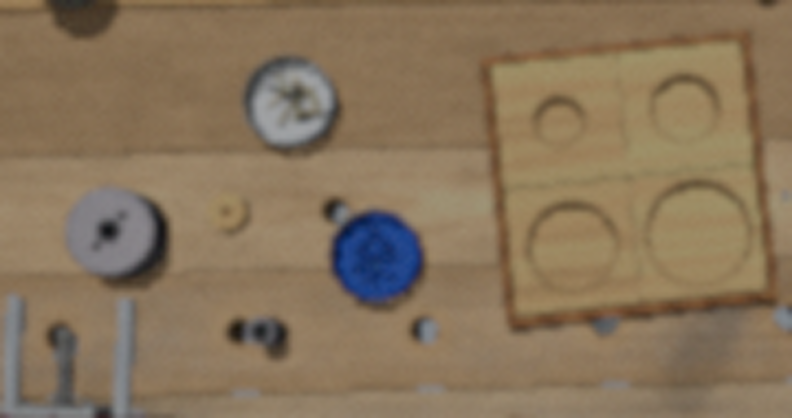

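View pics/cr.png

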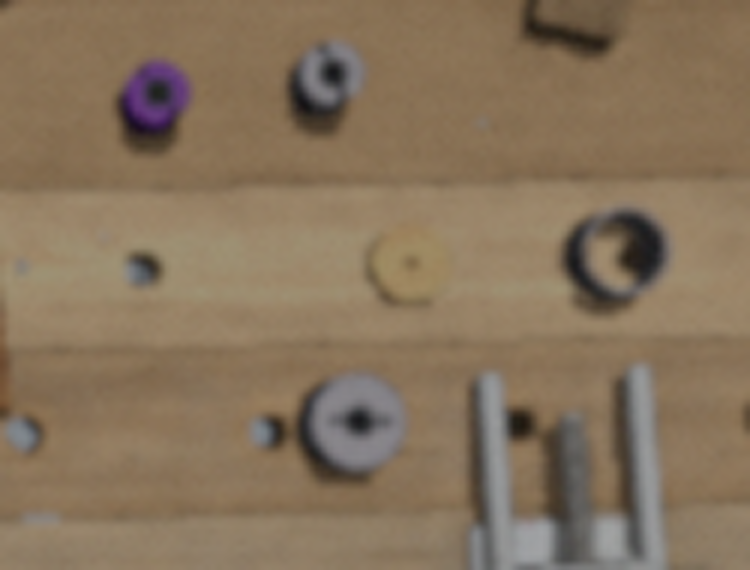

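View pics/cs.png

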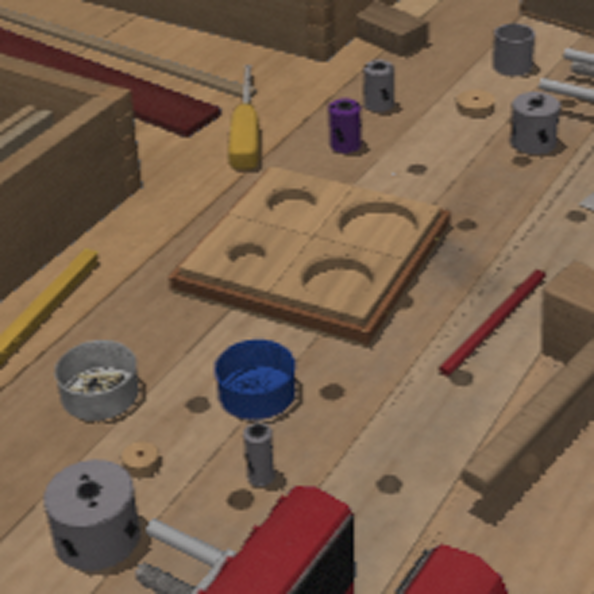

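```bash
cat > h.py <<'E'
from station import sensors, read_camera
import cv2,numpy as np
from scipy.spatial.transform import Rotation as R
def ray(c,uv,z):
    d=R.from_rotvec(c["attitude"]).apply(np.linalg.inv(c["mtx"])@[uv[0],uv[1],1.]);o=np.array(c["origin"])
    return o+d*(z-o[2])/d[2]
def proj(c,p):
    q=R.from_rotvec(c["attitude"]).inv().apply(np.array(p)-c["origin"]);q=np.array(c["mtx"])@q
    return q[:2]/q[2]
E
python3 - <<'E'
from h import *
c=read_camera("top");im=c["image"]
hsv=cv2.cvtColor(im,cv2.COLOR_RGB2HSV)
vis=im.copy()
for n,(u,v) in dict(s64=(146,217),s51=(354,236),s35=(349,177),s22=(180,240)).items():
    w=18
    sub=hsv[v-w:v+w,u-w:u+w]
    m=((sub[...,1]<60)&(sub[...,2]>95)).astype(np.uint8)
    m=cv2.morphologyEx(m,cv2.MORPH_CLOSE,np.ones((7,7)))if n!="s22" else m
    k,lab,st,ce=cv2.connectedComponentsWithStats(m)
    for i in range(1,k):
        if st[i,4]>8:
            uv=ce[i]+[u-w,v-w]
            print(n,st[i],uv.round(1),ray(c,uv,.05).round(4),"eqdiam mm",1000*np.sqrt(st[i,4]*4/np.pi)*1.313/416.7)
pts=dict(pipe=((397,207),.046),tin=((186,188),.032),rodL=((122,235),.05),rodL2=((150,235),.05),red=((131,261),.107),red2=((397,262),.107),rodR=((377,228),.05))
for k,(p,z) in pts.items(): print(k,ray(c,p,z).round(3))
print(hsv[240-6:240+7,173:190,2]);print(hsv[240-6:240+7,173:190,1])
print(ray(c,(0,0),.025),[ (ray(c,(281,207),.025)-ray(c,(280,207),.025))])
E
```

```text
s64 [  6   8  21  28 363] [144.5 217.9] [0.5353 0.3869 0.05  ] eqdiam mm 67.74068710740458
s51 [ 11   9  16  17 208] [354.7 234.6] [ 0.4669 -0.2737  0.05  ] eqdiam mm 51.277630957075615
s51 [ 0 17  4  5 19] [337.4 237.1] [ 0.4603 -0.2188  0.05  ] eqdiam mm 15.497908248254072
s35 [14 13 11 10 88] [350.1 176.3] [ 0.6532 -0.2675  0.05  ] eqdiam mm 33.35320870405957
s22 [11 31  6  3 12] [175.7 254.2] [0.4196 0.2892 0.05  ] eqdiam mm 12.31648856498265
pipe [ 0.552 -0.414  0.046]
tin [0.63  0.26  0.032]
rodL [0.483 0.457 0.05 ]
rodL2 [0.481 0.369 0.05 ]
red [0.403 0.409 0.107]
red2 [ 0.38  -0.385  0.107]
rodR [ 0.486 -0.345  0.05 ]
[[149 149 148 147 146 148 149 147 144 142 143 144 144 145 143 144 144]
 [148 147 149 149 147 148 148 146 143 143 145 143 146 145 145 145 143]
 [140 139 143 145 145 142 139 138 134 135 141 144 147 147 148 145 145]
 [114 104 115 129 130 120 115 111 109 109 119 137 147 151 150 149 146]
 [ 70  59  81 105 103  85  77  84  90  77  83 107 134 148 149 149 148]
 [ 42  42  66  91  81  56  52  71  85  73  53  68 114 142 148 148 151]
 [ 33  40  68  92  75  40  38  62  83  7
[... 774 characters left out ...]
9   8  20  74  88  88  86  87  89  88]
 [121  67  12   6   6  14  25  11  12  10  19  86  87  86  88  88  84]
 [131  57   4  11  17  13  27  12   9  14  23  69  94  86  85  86  87]
 [122  64   3  10   3   4  11  18   9  18   6  71  88  89  87  88  86]
 [108  90  47  22  25  31  19  10   7   4  34  75  90  90  85  86  88]
 [100  98  86  68  67  62  55  42  22  35  76  82  88  87  88  84  88]
 [ 95  92  95  91  88  86  82  87  87  87  89  91  95  87  89  87  87]
 [ 87  88  90  92  91  92  95  91  99  90  92  91  91  86  87  87  86]
 [ 84  82  86  90  88  86  88  84  92  91  90  86  86  84  83  85  82]]
[1.2849683 0.883357  0.025    ] [array([-7.56529751e-05, -3.22957736e-03,  0.00000000e+00])]
```

Run:
```python
from h import *
c=read_camera("top");im=c["image"];hsv=cv2.cvtColor(im,cv2.COLOR_RGB2HSV)
cs=read_camera("side");ims=cs["image"]
# tray via rim mask
sub=hsv[165:250,222:305].astype(int)
rgb=im[165:250,222:305].astype(int)
m=((sub[...,1]>118)).astype(np.uint8)
cv2.imwrite("pics/rim.png",cv2.resize(m*255,None,fx=6,fy=6,interpolation=0))
# saw64
def comp(u,v,w,smax,vmin,op):
    s=hsv[v-w:v+w,u-w:u+w];m=((s[...,1]<smax)&(s[...,2]>vmin)).astype(np.uint8)
    m=cv2.morphologyEx(m,cv2.MORPH_CLOSE,np.ones((7,7)));m=cv2.morphologyEx(m,cv2.MORPH_OPEN,cv2.getStructuringElement(2,(op,op)))
    k,l,st,ce=cv2.connectedComponentsWithStats(m);i=1+np.argmax(st[1:,4]);return ce[i]+[u-w,v-w],st[i]
P={}
for n,a in dict(s64=(146,217,18,60,95,9),s51=(354,236,14,60,95,7),s35=(350,177,12,60,95,5)).items():
    uv,st=comp(*a);P[n]=ray(c,uv,.05);print(n,uv,st,P[n].round(4))
P["s22"]=ray(c,(178.8,240),.05);print("s22",P["s22"].round(4))
vs=[]
for n,p in P.items():
    q=proj(cs,p);print(n,"side",q.round(1))
    x,y=q.round().astype(int)
    t=cv2.resize(ims[y-20:y+20,x-20:x+20],(400,300) and (300,300),interpolation=cv2.INTER_CUBIC)
    s=7.5
    d={"s64":64,"s51":51,"s35":35,"s22":22}[n]/2000
    th=np.linspace(0,6.3,40)
    pts=np.array([(proj(cs,p+[d*np.cos(a),d*np.sin(a),0])-[x-20,y-20]+.5)*s for a in th]).astype(np.int32)
    cv2.polylines(t,[pts],True,(0,255,0),1)
    vs.append(t)
    u,v=proj(c,p).round().astype(int)
    t=cv2.resize(im[v-20:v+20,u-20:u+20],(300,300),interpolation=cv2.INTER_CUBIC)
    pts=np.array([(proj(c,p+[d*np.cos(a),d*np.sin(a),0])-[u-20,v-20]+.5)*s for a in th]).astype(np.int32)
    cv2.polylines(t,[pts],True,(0,255,0),1)
    vs.append(t)
g=np.vstack([np.hstack(vs[0::2]),np.hstack(vs[1::2])])
cv2.imwrite("pics/fit.png",cv2.resize(g,(800,400))[:,:,::-1])
```

```text
s64 [144.28484848 216.88787879] [  7   8  20  21 330] [0.5386 0.3875 0.05  ]
s51 [354.65865385 234.58173077] [  7   5  16  17 208] [ 0.4669 -0.2737  0.05  ]
s35 [350.04651163 176.24418605] [ 7  7 11 10 86] [ 0.6535 -0.2672  0.05  ]
s22 [0.4634 0.2794 0.05  ]
s64 side [181.9 311.3]
s51 side [348.3 168. ]
s35 side [289.7 154.5]
s22 side [245.  289.4]
```

View pics/fit.png

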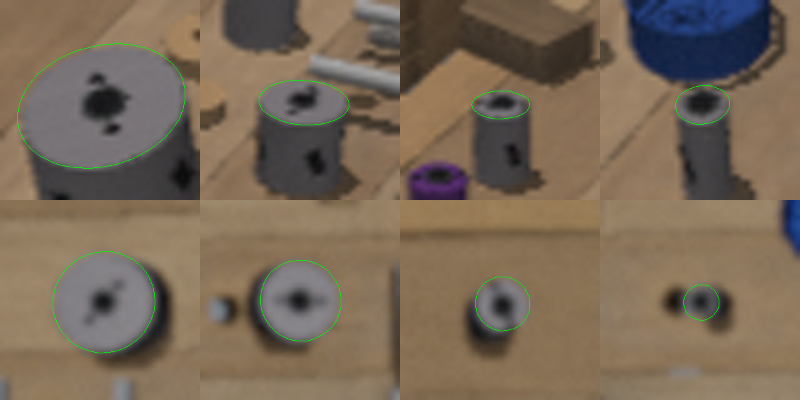

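View pics/rim.png

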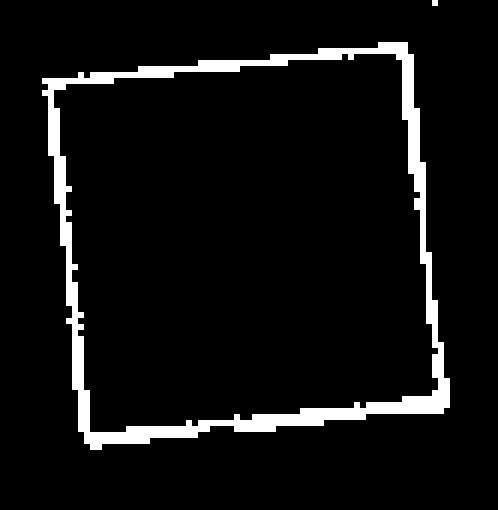

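The circles drawn from the top-camera fit match in both views. The candidates, as top-view pixels:

- **Saws:** saw_64 (144,217), saw_51 (355,235), saw_35 (350,176), saw_22 (179,240).
- **Rejected:** purple look-alike (321,182), pipe (397,207), tin (186,188), blue tin (206,223).

The plates with arbor holes confirm all four saws. Next I'll measure the wells.

Run:
```python
from h import *
c=read_camera("top");im=c["image"];hsv=cv2.cvtColor(im,cv2.COLOR_RGB2HSV)
cs=read_camera("side");ims=cs["image"]
sub=hsv[165:250,222:305]
m=(sub[...,1]>118).astype(np.uint8)
k,l,st,ce=cv2.connectedComponentsWithStats(m,connectivity=8);i=1+np.argmax(st[1:,4])
ys,xs=np.nonzero(l==i)
W=np.array([ray(c,(x+222,y+165),.018)[:2] for x,y in zip(xs,ys)])
(cx,cy),(w,h),ang=cv2.minAreaRect((W*1000).astype(np.float32));print(cx,cy,w,h,ang)
a=np.deg2rad(ang if abs(ang)<45 else ang-90);ctr=np.array([cx,cy])/1000
ex=np.array([np.cos(a),np.sin(a)]);ey=np.array([-ex[1],ex[0]])
B={"22":ctr+.0465*(ex+ey),"35":ctr+.0465*(ex-ey),"51":ctr+.0465*(-ex+ey),"64":ctr+.0465*(-ex-ey)}
D={"22":.034,"35":.047,"51":.063,"64":.075}
out=[]
for cam,img,(x0,y0,ww,hh) in((c,im,(222,165,83,85)),(cs,ims,(205,175,120,85))):
    s=6
    t=cv2.resize(img[y0:y0+hh,x0:x0+ww],None,fx=s,fy=s,interpolation=cv2.INTER_CUBIC)
    for n,b in B.items():
        pts=np.array([(proj(cam,[b[0]+D[n]/2*np.cos(q),b[1]+D[n]/2*np.sin(q),.025])-[x0,y0]+.5)*s for q in np.linspace(0,6.3,50)]).astype(np.int32)
        cv2.polylines(t,[pts],True,(0,255,0),1)
        if cam is c: print(n,b.round(4))
    out.append(t)
cv2.imwrite("pics/w0.png",out[0][:,:,::-1]);cv2.imwrite("pics/w1.png",out[1][:,:,::-1])
```

```text
570.5127563476562 15.621650695800781 202.04547119140625 200.86061096191406 4.6082000732421875
22 [0.6131 0.0657]
35 [ 0.6206 -0.027 ]
51 [0.5204 0.0582]
64 [ 0.5279 -0.0345]
```

View pics/w0.png

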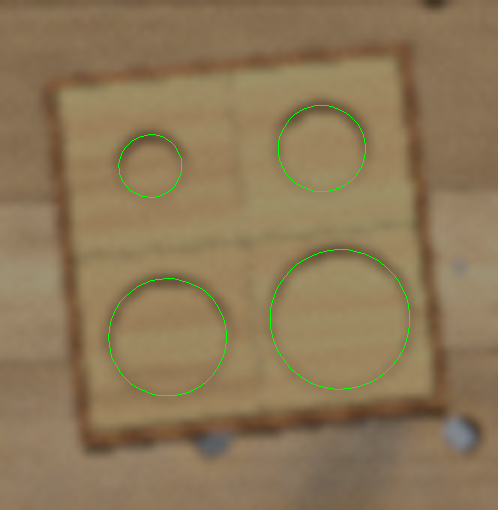

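View pics/w1.png

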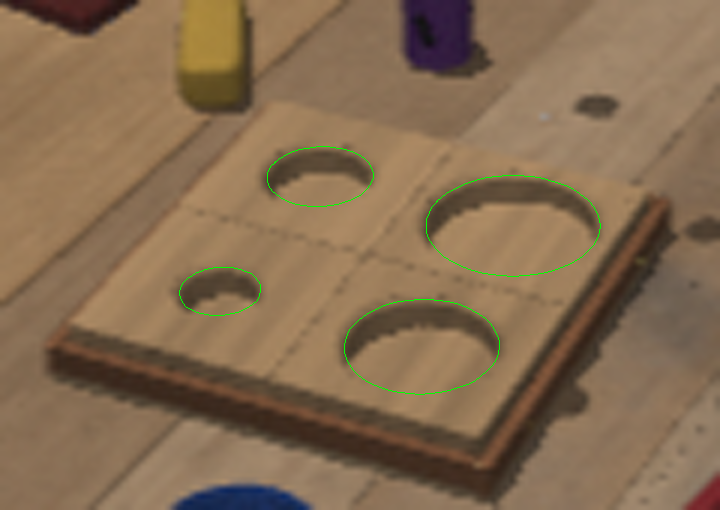

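```bash
cat > go.py <<'E'
import sys
from h import *
T=dict(s64=(.5386,.3875),s51=(.4669,-.2737),s35=(.6535,-.2672),s22=(.4634,.2794),w22=(.6131,.0657),w35=(.6206,-.027),w51=(.5204,.0582),w64=(.5279,-.0345))
s=sensors.state();r=R.from_rotvec(s["eef_rot"]);M=r.as_matrix()
x,y=T[sys.argv[1]];z=float(sys.argv[2])
print("t",round(s["time"],2),"pos",s["position"].round(4),"F",s["ft_force"].round(1),"gap mm",round(s["finger_gap"]*88.1,1))
print("yaw deg",np.rad2deg(np.arctan2(M[1,0],M[0,0])).round(2),"tilt",np.rad2deg(np.arccos(-M[2,2])).round(2),"q",s["joints"].round(2))
print("delta tool",r.inv().apply(np.array([x,y,z])-s["position"]).round(4))
E
python3 -m inch '[[[0,0,0],7,0.088],[[0,0,0],7,0.088],[[0,0,0],0,0.088]]' 20; python3 go.py s51 0.12
```

```text
time: 0.6
position: [0.1576, -0.6306, 0.2387]
eef_rot: [3.142, -0.006, -0.0]
ft_force: [-0.3, 0.1, -0.4]
finger_gap: 0.999
t 0.6 pos [ 0.1576 -0.6306  0.2387] F [-0.3  0.1 -0.4] gap mm 88.0
yaw deg -0.21 tilt 0.01 q [ 1.22  0.54  0.05  1.54 -0.03  1.07 -0.29]
delta tool [ 0.308  -0.3581  0.1186]
```

```bash
python3 -m inch '[[[0.025,-0.029,0],0,0.088],[[0.025,-0.029,0],0,0.088],[[0.025,-0.029,0],0,0.088],[[0.025,-0.029,0],0,0.088],[[0.025,-0.029,0],0,0.088]]'
python3 -m inch '[[[0.025,-0.029,0],0,0.088],[[0.025,-0.029,0],0,0.088],[[0.025,-0.029,0],0,0.088],[[0.025,-0.029,0],0,0.088],[[0.025,-0.029,0.02],0,0.088]]'; python3 go.py s51 0.022
```

```text
time: 1.02
position: [0.2834, -0.4841, 0.2389]
eef_rot: [3.141, 0.007, 0.0]
ft_force: [0.7, 0.2, 0.7]
finger_gap: 0.999
time: 1.43
position: [0.4096, -0.3413, 0.2225]
eef_rot: [3.137, 0.008, 0.009]
ft_force: [1.2, -1.1, -0.6]
finger_gap: 0.998
t 1.43 pos [ 0.4096 -0.3413  0.2225] F [ 1.2 -1.1 -0.6] gap mm 88.0
yaw deg 0.28 tilt 0.4 q [ 0.67  0.36 -0.08  1.87  0.03  0.91 -0.99]
delta tool [ 0.0565 -0.0682  0.2005]
```

```bash
python3 -m inch '[[[0.029,-0.034,0.01],0,0.088],[[0.028,-0.034,0.02],0,0.088],[[0,0,0.04],0,0.088],[[0,0,0.03],0,0.088],[[0,0,0],0,0.088]]'; python3 go.py s51 0.022
```

```text
time: 1.85
position: [0.4539, -0.2785, 0.1182]
eef_rot: [-3.137, -0.01, 0.013]
ft_force: [-1.5, 0.2, -0.1]
finger_gap: 1.0
t 1.85 pos [ 0.4539 -0.2785  0.1182] F [-1.5  0.2 -0.1] gap mm 88.1
yaw deg 0.36 tilt 0.54 q [ 0.54  0.51 -0.1   1.93  0.07  0.71 -1.16]
delta tool [ 0.0138 -0.0043  0.0961]
```

```bash
python3 -m inch '[[[0.006,-0.002,0],0,0.088],[[0.006,-0.002,0],0,0.088],[[0,0,0],0,0.088],[[0,0,0],0,0.088]]'; python3 go.py s51 0.022
```

```text
time: 2.18
position: [0.4707, -0.2779, 0.1251]
eef_rot: [3.14, 0.002, 0.005]
ft_force: [-0.5, -0.3, 0.1]
finger_gap: 1.0
t 2.18 pos [ 0.4707 -0.2779  0.1251] F [-0.5 -0.3  0.1] gap mm 88.1
yaw deg 0.07 tilt 0.22 q [ 0.53  0.52 -0.1   1.9   0.07  0.72 -1.18]
delta tool [-0.0041 -0.0044  0.103 ]
```

```bash
python3 -m inch '[[[-0.004,-0.004,0.02],0,0.088],[[0,0,0.03],0,0.088],[[0,0,0.02],0,0.088],[[0,0,0],0,0.088],[[0,0,0],0,0.088]]'; python3 -m inch '[[[0,0,0],0,0.088],[[0,0,0],0,0.088]]';python3 go.py s51 0.022
```

```text
time: 2.6
position: [0.4649, -0.2735, 0.0536]
eef_rot: [-3.142, -0.001, 0.001]
ft_force: [-0.7, 0.4, 0.4]
finger_gap: 0.995
time: 2.77
position: [0.4662, -0.2741, 0.0549]
eef_rot: [3.14, 0.0, 0.004]
ft_force: [-0.6, 0.7, -0.8]
finger_gap: 1.001
t 2.77 pos [ 0.4662 -0.2741  0.0549] F [-0.6  0.7 -0.8] gap mm 88.2
yaw deg 0.02 tilt 0.17 q [ 0.51  0.63 -0.08  1.94  0.09  0.58 -1.2 ]
delta tool [ 0.0006 -0.0004  0.0329]
```

```bash
python3 -m inch '[[[0,0,0.017],0,0.088],[[0,0,0.016],0,0.088],[[0,0,0],0,0.07],[[0,0,0],0,0.055],[[0,0,0],0,0.04]]' 25; python3 -m inch '[[[0,0,0],0,0.03],[[0,0,0],0,0.03],[[0,0,0],0,0.03],[[0,0,0],0,0.03],[[0,0,0],0,0.03]]';python3 go.py s51 0.022
```

```text
time: 3.18
position: [0.4657, -0.2737, 0.0213]
eef_rot: [3.141, 0.001, 0.002]
ft_force: [0.2, 0.3, 0.1]
finger_gap: 0.798
time: 3.6
position: [0.4654, -0.2734, 0.0208]
eef_rot: [3.141, 0.001, 0.001]
ft_force: [-1.5, 0.5, 6.6]
finger_gap: 0.572
t 3.6 pos [ 0.4654 -0.2734  0.0208] F [-1.5  0.5  6.6] gap mm 50.3
yaw deg 0.03 tilt 0.05 q [ 0.51  0.69 -0.08  1.94  0.1   0.51 -1.21]
delta tool [ 0.0015  0.0003 -0.0012]
```

```bash
python3 -m inch '[[[0,0,-0.01],0,0.03],[[0,0,-0.03],0,0.03],[[0,0,-0.04],0,0.03],[[0,0,-0.04],0,0.03],[[0,0,-0.02],0,0.03]]'; python3 -m inch '[[[0.005,-0.03,0],0,0.03],[[0.006,-0.036,0],0,0.03],[[0.006,-0.036,0],0,0.03],[[0.006,-0.036,0],0,0.03],[[0.006,-0.036,0],0,0.03]]';python3 -m inch '[[[0.006,-0.036,0],0,0.03],[[0.006,-0.036,0],0,0.03],[[0.006,-0.036,0],0,0.03],[[0.006,-0.036,0],0,0.03],[[0,0,0],0,0.03]]';python3 -m inch '[[[0,0,0],0,0.03],[[0,0,0],0,0.03],[[0,0,0],0,0.03]]';python3 go.py w51 0.16
```

```text
time: 4.02
position: [0.4665, -0.2741, 0.1649]
eef_rot: [3.139, 0.001, 0.007]
ft_force: [1.2, -0.4, -0.5]
finger_gap: 0.573
time: 4.43
position: [0.4936, -0.0977, 0.1607]
eef_rot: [3.141, 0.0, 0.0]
ft_force: [0.5, 0.1, -1.0]
finger_gap: 0.568
time: 4.85
position: [0.5184, 0.054, 0.161]
eef_rot: [-3.137, -0.017, -0.003]
ft_force: [0.4, 0.8, -1.1]
finger_gap: 0.573
time: 5.1
position: [0.5175, 0.043, 0.1601]
eef_rot: [3.141, -0.003, -0.001]
ft_force: [0.0, -0.3, -2.1]
finger_gap: 0.574
t 5.1 pos [0.5175 0.043  0.1601] F [ 0.  -0.3 -2.1] gap mm 50.6
yaw deg -0.1 tilt 0.07 q [-0.03  0.43 -0.18  1.94  0.11  0.78 -1.84]
delta tool [ 0.0029 -0.0152  0.0001]
```

```bash
python3 -m inch '[[[0.001,-0.008,0.02],0,0.03],[[0,-0.007,0.04],0,0.03],[[0,0,0.03],0,0.03],[[0,0,0],0,0.03],[[0,0,0],0,0.03]]'; python3 -m inch '[[[0,0,0],0,0.03],[[0,0,0],0,0.03],[[0,0,0],0,0.03]]';python3 go.py w51 0.0318
cat > look.py <<'E'
import sys
from h import *
# side view with predicted saw + well circles; args: name off_z
n=sys.argv[1];out=sys.argv[2]
D={"22":(.6131,.0657,.034),"35":(.6206,-.027,.047),"51":(.5204,.0582,.063),"64":(.5279,-.0345,.075)}
c=read_camera("side");im=c["image"];x,y,d=D[n]
u,v=proj(c,[x,y,.04]).round().astype(int);w,h,s=60,50,6
t=cv2.resize(im[v-h:v+h,u-w:u+w],None,fx=s,fy=s,interpolation=cv2.INTER_CUBIC)
p=sensors.state()["position"]
for X,Y,Z,dd,col in((x,y,.025,d,(0,255,0)),(x,y,.010+.05,int(n)/1000,(255,255,0)),(p[0],p[1],p[2]+.029,int(n)/1000,(255,0,0))):
    pts=np.array([(proj(c,[X+dd/2*np.cos(q),Y+dd/2*np.sin(q),Z])-[u-w,v-h]+.5)*s for q in np.linspace(0,6.3,50)]).astype(np.int32)
    cv2.polylines(t,[pts],True,col,1)
cv2.imwrite(out,t[:,:,::-1])
E
python3 look.py 51 pics/p51a.png
```

```text
time: 5.52
position: [0.5176, 0.0581, 0.0694]
eef_rot: [3.14, -0.002, -0.006]
ft_force: [-0.0, 0.8, -1.1]
finger_gap: 0.573
time: 5.77
position: [0.5203, 0.0595, 0.072]
eef_rot: [-3.141, 0.001, -0.005]
ft_force: [0.7, 0.1, -1.8]
finger_gap: 0.572
t 5.77 pos [0.5203 0.0595 0.072 ] F [ 0.7  0.1 -1.8] gap mm 50.4
yaw deg -0.02 tilt 0.19 q [-0.08  0.58 -0.16  1.97  0.15  0.59 -1.91]
delta tool [0.     0.0013 0.0402]
```

View pics/p51a.png

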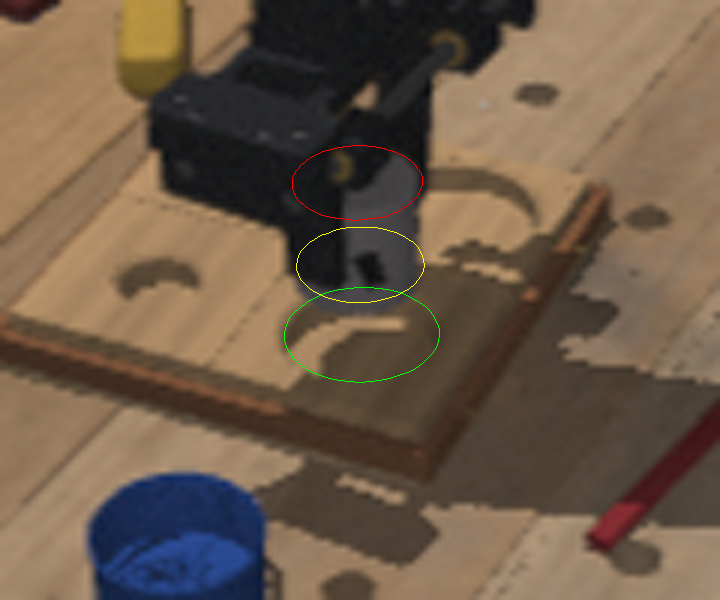

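```bash
python3 -m inch '[[[-0.001,0.001,0.012],0,0.03],[[0,0,0.012],0,0.03],[[0,0,0.006],0,0.03],[[0,0,0],0,0.03],[[0,0,0],0,0.03]]'; python3 -m inch '[[[0,0,0],0,0.03],[[0,0,0],0,0.03]]';python3 go.py w51 0.0308
```

```text
time: 6.23
position: [0.5176, 0.0588, 0.0398]
eef_rot: [3.141, 0.001, -0.001]
ft_force: [0.5, 0.0, -0.3]
finger_gap: 0.575
time: 6.4
position: [0.5182, 0.0589, 0.0405]
eef_rot: [-3.141, -0.001, -0.001]
ft_force: [-0.0, 0.3, -1.5]
finger_gap: 0.571
t 6.4 pos [0.5182 0.0589 0.0405] F [-0.   0.3 -1.5] gap mm 50.3
yaw deg 0.03 tilt 0.04 q [-0.09  0.64 -0.14  1.98  0.17  0.53 -1.92]
delta tool [0.0022 0.0007 0.0097]
```

```bash
python3 -m inch '[[[0.001,0,0.005],0,0.03],[[0,0,0.004],0,0.03],[[0,0,0],0,0.03],[[0,0,0],0,0.03],[[0,0,0],0,0.03]]'; python3 go.py w51 0.0308
```

```text
time: 6.82
position: [0.5186, 0.0588, 0.0309]
eef_rot: [3.142, 0.001, -0.001]
ft_force: [0.2, 0.7, -1.5]
finger_gap: 0.576
t 6.82 pos [0.5186 0.0588 0.0309] F [ 0.2  0.7 -1.5] gap mm 50.7
yaw deg 0.03 tilt 0.03 q [-0.09  0.65 -0.14  1.98  0.17  0.52 -1.92]
delta tool [0.0018 0.0006 0.0001]
```

```bash
python3 -m inch '[[[0,0,0.001],0,0.03],[[0,0,0],0,0.03],[[0,0,0],0,0.03]]'; python3 -m inch '[[[0,0,0.001],0,0.03],[[0,0,0],0,0.03],[[0,0,0],0,0.03]]'; python3 go.py w51 0.0308
```

```text
time: 7.07
position: [0.5187, 0.0587, 0.0307]
eef_rot: [3.141, 0.001, -0.0]
ft_force: [-2.6, 0.1, 5.6]
finger_gap: 0.574
time: 7.32
position: [0.5187, 0.0588, 0.0306]
eef_rot: [3.141, 0.001, -0.0]
ft_force: [-6.1, -0.3, 18.7]
finger_gap: 0.573
t 7.32 pos [0.5187 0.0588 0.0306] F [-6.1 -0.3 18.7] gap mm 50.4
yaw deg 0.03 tilt 0.03 q [-0.09  0.66 -0.14  1.98  0.17  0.52 -1.92]
delta tool [ 0.0017  0.0006 -0.0002]
```

```bash
python3 -m inch '[[[0,0,-0.0015],0,0.03],[[0,0,0],0,0.055],[[0,0,0],0,0.062],[[0,0,0],0,0.068],[[0,0,0],0,0.068]]'; python3 -m inch '[[[0,0,-0.02],0,0.068],[[0,0,-0.04],0,0.068],[[0,0,-0.04],0,0.07],[[0.01,0.03,-0.02],0,0.08],[[0.01,0.036,0],0,0.088]]'; python3 go.py s35 0.15
```

```text
time: 7.73
position: [0.5188, 0.0588, 0.0304]
eef_rot: [3.142, 0.001, -0.0]
ft_force: [0.2, -0.5, -0.2]
finger_gap: 0.771
time: 8.15
position: [0.5423, -0.0045, 0.1556]
eef_rot: [-3.139, -0.01, -0.014]
ft_force: [0.7, -0.8, -0.2]
finger_gap: 0.921
t 8.15 pos [ 0.5423 -0.0045  0.1556] F [ 0.7 -0.8 -0.2] gap mm 81.2
yaw deg 0.38 tilt 0.52 q [ 0.06  0.47 -0.18  1.89  0.11  0.78 -1.73]
delta tool [0.1094 0.2635 0.006 ]
```

```bash
python3 -m inch '[[[0.014,0.033,0],0,0.07],[[0.014,0.033,0],0,0.07],[[0.014,0.033,0],0,0.07],[[0.014,0.033,0],0,0.07],[[0.014,0.033,0],0,0.07]]'; python3 -m inch '[[[0.014,0.033,0],0,0.07],[[0.014,0.033,0],0,0.07],[[0.01,0.025,0],0,0.07],[[0,0,0],0,0.07],[[0,0,0],0,0.07]]';python3 -m inch '[[[0,0,0],0,0.07],[[0,0,0],0,0.07],[[0,0,0],0,0.07]]'; python3 go.py s35 0.022;  python3 look.py 51 pics/p51b.png
```

```text
time: 8.57
position: [0.6092, -0.174, 0.1504]
eef_rot: [-3.141, -0.001, 0.001]
ft_force: [0.9, -0.2, 0.2]
finger_gap: 0.793
time: 8.98
position: [0.6465, -0.2652, 0.1498]
eef_rot: [3.141, -0.004, -0.001]
ft_force: [-1.0, 0.6, 0.1]
finger_gap: 0.796
time: 9.23
position: [0.647, -0.2613, 0.1506]
eef_rot: [-3.141, -0.004, 0.0]
ft_force: [0.7, 0.1, -0.8]
finger_gap: 0.798
t 9.23 pos [ 0.647  -0.2613  0.1506] F [ 0.7  0.1 -0.8] gap mm 70.3
yaw deg 0.15 tilt 0.05 q [ 0.4   0.71 -0.12  1.46  0.1   0.98 -1.32]
delta tool [0.0065 0.006  0.1286]
```

View pics/p51b.png

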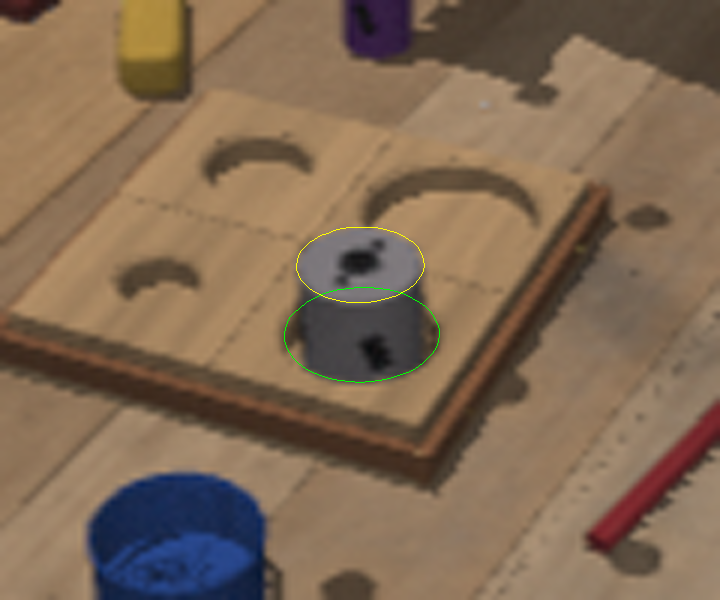

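The 51 mm saw is seated; its plate matches the yellow target circle (image 360,262). Next is saw_35.

```bash
python3 -m inch '[[[0.006,0.006,0.02],0,0.07],[[0,0,0.03],0,0.07],[[0,0,0.03],0,0.07],[[0,0,0.01],0,0.07],[[0,0,0],0,0.07]]'; python3 -m inch '[[[0,0,0],0,0.07],[[0,0,0],0,0.07],[[0,0,0],0,0.07]]'; python3 go.py s35 0.022
```

```text
time: 9.7
position: [0.6507, -0.2676, 0.0576]
eef_rot: [-3.139, -0.002, 0.009]
ft_force: [-0.7, 1.0, -0.3]
finger_gap: 0.793
time: 9.95
position: [0.6545, -0.2696, 0.0629]
eef_rot: [3.14, 0.001, 0.005]
ft_force: [0.5, -0.6, 0.1]
finger_gap: 0.797
t 9.95 pos [ 0.6545 -0.2696  0.0629] F [ 0.5 -0.6  0.1] gap mm 70.3
yaw deg 0.03 tilt 0.21 q [ 0.4   0.83 -0.11  1.46  0.11  0.85 -1.32]
delta tool [-0.0011 -0.0025  0.0409]
```

```bash
python3 -m inch '[[[-0.001,-0.002,0.02],0,0.07],[[0,0,0.02],0,0.07],[[0,0,0],0,0.07],[[0,0,0],0,0.05],[[0,0,0],0,0.03]]'; python3 -m inch '[[[0,0,0],0,0.02],[[0,0,0],0,0.02],[[0,0,0],0,0.02],[[0,0,0],0,0.02],[[0,0,0],0,0.02]]'; python3 go.py s35 0.022
```

```text
time: 10.37
position: [0.653, -0.2676, 0.0223]
eef_rot: [3.141, 0.0, 0.003]
ft_force: [0.3, -0.2, 1.4]
finger_gap: 0.663
time: 10.78
position: [0.6525, -0.2674, 0.0214]
eef_rot: [3.141, 0.001, 0.002]
ft_force: [-1.1, 0.8, 3.8]
finger_gap: 0.388
t 10.78 pos [ 0.6525 -0.2674  0.0214] F [-1.1  0.8  3.8] gap mm 34.2
yaw deg 0.02 tilt 0.06 q [ 0.39  0.89 -0.11  1.47  0.12  0.78 -1.33]
delta tool [ 0.001  -0.0002 -0.0006]
```

```bash
python3 -m inch '[[[0,0,-0.01],0,0.02],[[0,0,-0.03],0,0.02],[[0,0,-0.04],0,0.02],[[0,0,-0.04],0,0.02],[[0,0,-0.02],0,0.02]]'; python3 -m inch '[[[-0.003,-0.02,0],0,0.02],[[-0.005,-0.035,0],0,0.02],[[-0.005,-0.035,0],0,0.02],[[-0.005,-0.035,0],0,0.02],[[-0.005,-0.035,0],0,0.02]]';python3 -m inch '[[[-0.005,-0.035,0],0,0.02],[[-0.004,-0.03,0],0,0.02],[[-0.001,-0.015,0],0,0.02],[[0,0,0],0,0.02],[[0,0,0],0,0.02]]';python3 -m inch '[[[0,0,0],0,0.02],[[0,0,0],0,0.02],[[0,0,0],0,0.02]]';python3 go.py w35 0.07
```

```text
time: 11.2
position: [0.654, -0.2679, 0.1665]
eef_rot: [3.139, 0.0, 0.01]
ft_force: [1.5, -1.0, 1.0]
finger_gap: 0.385
time: 11.62
position: [0.6283, -0.1057, 0.1612]
eef_rot: [-3.142, -0.0, -0.0]
ft_force: [0.5, -0.2, -0.0]
finger_gap: 0.389
time: 12.03
position: [0.6188, -0.0267, 0.1611]
eef_rot: [3.141, 0.004, 0.0]
ft_force: [-0.1, -1.0, -0.0]
finger_gap: 0.392
time: 12.28
position: [0.6189, -0.0293, 0.1606]
eef_rot: [3.141, -0.003, -0.0]
ft_force: [-0.1, -0.1, -0.6]
finger_gap: 0.392
t 12.28 pos [ 0.6189 -0.0293  0.1606] F [-0.1 -0.1 -0.6] gap mm 34.6
yaw deg -0.13 tilt 0.05 q [ 0.08  0.58 -0.15  1.68  0.11  0.89 -1.68]
delta tool [ 0.0017 -0.0023  0.0906]
```

```bash
python3 -m inch '[[[0.001,-0.002,0.02],0,0.02],[[0,0,0.03],0,0.02],[[0,0,0.03],0,0.02],[[0,0,0.01],0,0.02],[[0,0,0],0,0.02]]'; python3 -m inch '[[[0,0,0],0,0.02],[[0,0,0],0,0.02],[[0,0,0],0,0.02]]';python3 go.py w35 0.0314; python3 look.py 35 pics/p35a.png
```

```text
time: 12.7
position: [0.6176, -0.0261, 0.0679]
eef_rot: [3.141, -0.001, -0.009]
ft_force: [-0.3, -0.6, -0.3]
finger_gap: 0.386
time: 12.95
position: [0.6213, -0.0254, 0.0725]
eef_rot: [3.142, 0.0, 0.005]
ft_force: [-0.1, -0.3, 0.2]
finger_gap: 0.393
t 12.95 pos [ 0.6213 -0.0254  0.0725] F [-0.1 -0.3  0.2] gap mm 34.6
yaw deg 0.01 tilt 0.18 q [ 0.07  0.7  -0.14  1.71  0.13  0.73 -1.71]
delta tool [-0.0009  0.0016  0.0411]
```

View pics/p35a.png

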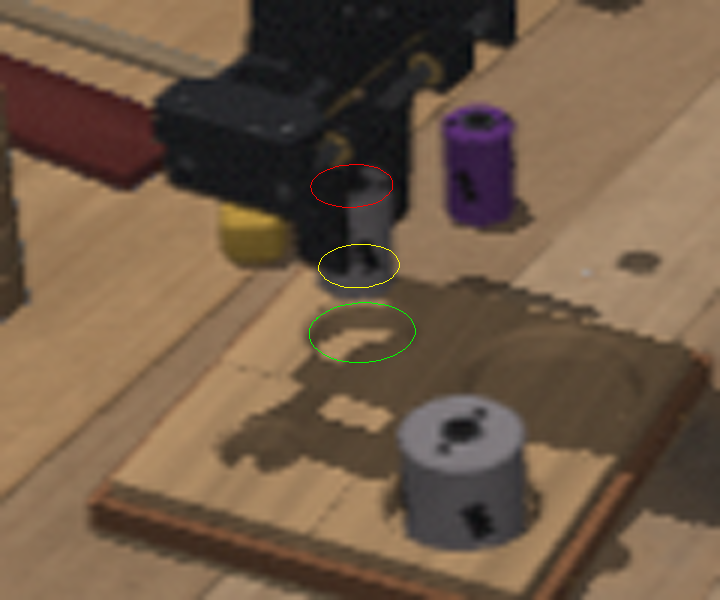

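```bash
python3 -m inch '[[[-0.001,0.001,0.012],0,0.02],[[0,0,0.012],0,0.02],[[0,0,0.006],0,0.02],[[0,0,0],0,0.02],[[0,0,0],0,0.02]]'; python3 -m inch '[[[0,0,0.004],0,0.02],[[0,0,0.003],0,0.02],[[0,0,0],0,0.02],[[0,0,0],0,0.02],[[0,0,0],0,0.02]]';python3 go.py w35 0.0314
```

```text
time: 13.42
position: [0.6182, -0.0261, 0.0396]
eef_rot: [-3.142, -0.001, 0.003]
ft_force: [0.5, -0.4, -0.4]
finger_gap: 0.389
time: 13.83
position: [0.619, -0.0262, 0.0337]
eef_rot: [3.142, 0.001, 0.0]
ft_force: [-0.9, -1.0, -1.5]
finger_gap: 0.39
t 13.83 pos [ 0.619  -0.0262  0.0337] F [-0.9 -1.  -1.5] gap mm 34.4
yaw deg 0.03 tilt 0.02 q [ 0.06  0.76 -0.13  1.72  0.14  0.67 -1.72]
delta tool [0.0016 0.0008 0.0023]
```

```bash
python3 -m inch '[[[0,0.001,0.0015],0,0.02],[[0,0,0],0,0.02],[[0,0,0],0,0.02]]'; python3 -m inch '[[[0,0,0.001],0,0.02],[[0,0,0],0,0.02],[[0,0,0],0,0.02]]'; python3 -m inch '[[[0,0,0.001],0,0.02],[[0,0,0],0,0.02],[[0,0,0],0,0.02]]'; python3 go.py w35 0.0314
```

```text
time: 14.08
position: [0.6189, -0.0274, 0.0321]
eef_rot: [3.141, 0.0, 0.0]
ft_force: [0.4, -0.3, -0.7]
finger_gap: 0.391
time: 14.33
position: [0.619, -0.0272, 0.0313]
eef_rot: [3.142, 0.001, 0.0]
ft_force: [-0.2, -0.8, 3.6]
finger_gap: 0.388
time: 14.58
position: [0.6191, -0.0272, 0.0313]
eef_rot: [3.141, 0.001, 0.0]
ft_force: [-2.8, -0.6, 12.0]
finger_gap: 0.392
t 14.58 pos [ 0.6191 -0.0272  0.0313] F [-2.8 -0.6 12. ] gap mm 34.5
yaw deg 0.02 tilt 0.02 q [ 0.06  0.76 -0.13  1.72  0.14  0.66 -1.71]
delta tool [ 0.0015 -0.0002 -0.0001]
```

```bash
python3 -m inch '[[[0,0,-0.0015],0,0.03],[[0,0,0],0,0.045],[[0,0,0],0,0.055],[[0,0,0],0,0.055],[[0,0,0],0,0.055]]'; python3 -m inch '[[[0,0,-0.02],0,0.055],[[0,0,-0.04],0,0.055],[[0,0,-0.04],0,0.055],[[0,0,-0.03],0,0.055],[[0,0,0],0,0.055]]';python3 -m inch '[[[-0.017,-0.033,0],0,0.055],[[-0.017,-0.033,0],0,0.055],[[-0.017,-0.033,0],0,0.055],[[-0.017,-0.033,0],0,0.055],[[-0.017,-0.033,0],0,0.055]]'; python3 go.py s22 0.15;  python3 look.py 35 pics/p35b.png
```

```text
time: 15.0
position: [0.6187, -0.0272, 0.0313]
eef_rot: [-3.142, -0.001, 0.0]
ft_force: [-0.4, -0.3, -0.1]
finger_gap: 0.624
time: 15.42
position: [0.6231, -0.0272, 0.1683]
eef_rot: [-3.141, -0.0, -0.017]
ft_force: [1.2, -0.1, -1.0]
finger_gap: 0.622
time: 15.83
position: [0.5326, 0.139, 0.1611]
eef_rot: [3.142, 0.0, -0.001]
ft_force: [0.3, -0.1, 0.4]
finger_gap: 0.621
t 15.83 pos [0.5326 0.139  0.1611] F [ 0.3 -0.1  0.4] gap mm 54.7
yaw deg 0.01 tilt 0.03 q [-0.19  0.48 -0.19  1.86  0.12  0.82 -2.01]
delta tool [-0.0691 -0.1404  0.0112]
```

View pics/p35b.png

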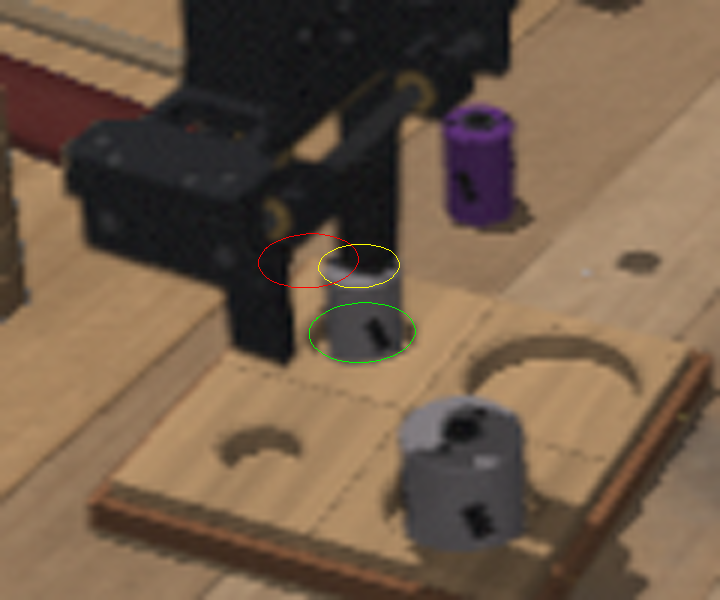

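```bash
python3 -m inch '[[[-0.017,-0.033,0],0,0.055],[[-0.016,-0.033,0],0,0.055],[[-0.016,-0.033,0],0,0.055],[[-0.012,-0.025,0],0,0.055],[[-0.004,-0.01,0],0,0.055]]';python3 -m inch '[[[0,0,0],0,0.055],[[0,0,0],0,0.055],[[0,0,0],0,0.055],[[0,0,0],0,0.055]]'; python3 go.py s22 0.07
```

```text
time: 16.3
position: [0.4659, 0.2762, 0.1613]
eef_rot: [-3.14, -0.01, 0.002]
ft_force: [-0.1, 0.6, -1.0]
finger_gap: 0.625
time: 16.63
position: [0.4699, 0.2694, 0.1614]
eef_rot: [3.14, -0.005, 0.0]
ft_force: [-0.6, 1.3, 0.5]
finger_gap: 0.623
t 16.63 pos [0.4699 0.2694 0.1614] F [-0.6  1.3  0.5] gap mm 54.9
yaw deg -0.17 tilt 0.07 q [-0.43  0.47 -0.22  1.88  0.14  0.81 -2.3 ]
delta tool [-0.0066 -0.0101  0.0914]
```

```bash
python3 -m inch '[[[-0.006,-0.01,0.02],0,0.055],[[0,0,0.03],0,0.055],[[0,0,0.03],0,0.055],[[0,0,0.01],0,0.055],[[0,0,0],0,0.055]]';python3 -m inch '[[[0,0,0],0,0.055],[[0,0,0],0,0.055],[[0,0,0],0,0.055],[[0,0,0],0,0.055]]'; python3 go.py s22 0.022
```

```text
time: 17.05
position: [0.4617, 0.2793, 0.0693]
eef_rot: [3.138, -0.002, -0.006]
ft_force: [-0.4, -0.9, 0.5]
finger_gap: 0.625
time: 17.38
position: [0.4637, 0.2822, 0.0729]
eef_rot: [-3.14, -0.0, -0.003]
ft_force: [0.7, -0.2, -0.3]
finger_gap: 0.624
t 17.38 pos [0.4637 0.2822 0.0729] F [ 0.7 -0.2 -0.3] gap mm 55.0
yaw deg 0.01 tilt 0.14 q [-0.48  0.6  -0.19  1.92  0.19  0.63 -2.36]
delta tool [-0.0004  0.0028  0.0509]
```

```bash
python3 -m inch '[[[0,0.002,0.02],0,0.055],[[0,0,0.02],0,0.055],[[0,0,0.01],0,0.055],[[0,0,0],0,0.055],[[0,0,0],0,0.055]]';python3 go.py s22 0.022
python3 - <<'E'
from h import *
im=read_camera("side")["image"];cv2.imwrite("pics/g22.png",cv2.resize(im[230:350,190:310],(720,600)[:1]*2 and (600,600),interpolation=cv2.INTER_CUBIC)[:,:,::-1])
E
```

```text
time: 17.8
position: [0.4627, 0.2798, 0.0218]
eef_rot: [3.141, 0.001, -0.0]
ft_force: [-0.1, -0.1, 0.4]
finger_gap: 0.626
t 17.8 pos [0.4627 0.2798 0.0218] F [-0.1 -0.1  0.4] gap mm 55.1
yaw deg 0.03 tilt 0.02 q [-0.5   0.69 -0.17  1.93  0.21  0.53 -2.38]
delta tool [ 0.0007  0.0004 -0.0002]
```

View pics/g22.png

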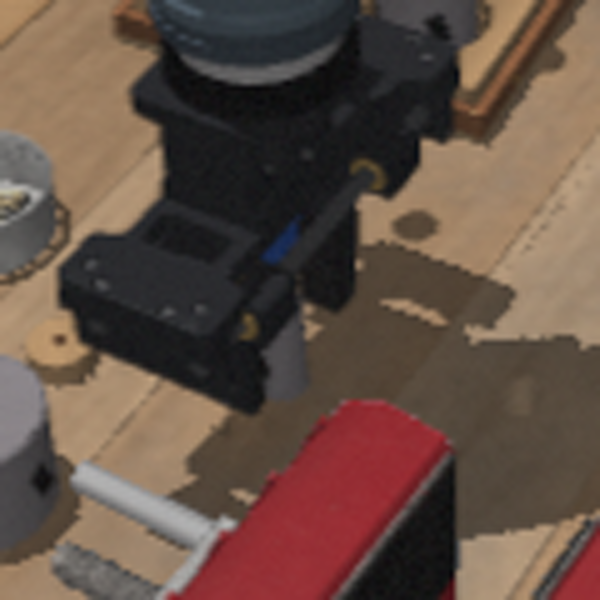

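The saw stands between the fingers. I'll close.

```bash
python3 -m inch '[[[0,0,0],0,0.04],[[0,0,0],0,0.03],[[0,0,0],0,0.02],[[0,0,0],0,0.01],[[0,0,0],0,0.01]]';python3 -m inch '[[[0,0,0],0,0.01],[[0,0,0],0,0.01],[[0,0,0],0,0.01],[[0,0,0],0,0.01]]';python3 go.py s22 0.022; python3 -m inch '[[[0,0,-0.01],0,0.01],[[0,0,-0.03],0,0.01],[[0,0,-0.04],0,0.01],[[0,0,-0.04],0,0.01],[[0,0,-0.02],0,0.01]]'; python3 go.py w22 0.16
```

```text
time: 18.27
position: [0.4629, 0.2798, 0.0219]
eef_rot: [-3.141, -0.001, -0.001]
ft_force: [-0.0, 1.0, -0.2]
finger_gap: 0.27
time: 18.6
position: [0.4628, 0.2798, 0.0218]
eef_rot: [-3.142, -0.001, -0.0]
ft_force: [0.2, -0.5, 3.7]
finger_gap: 0.243
t 18.6 pos [0.4628 0.2798 0.0218] F [ 0.2 -0.5  3.7] gap mm 21.4
yaw deg 0.02 tilt 0.01 q [-0.5   0.69 -0.17  1.93  0.21  0.53 -2.38]
delta tool [ 0.0006  0.0004 -0.0002]
time: 19.02
position: [0.4641, 0.2807, 0.1663]
eef_rot: [-3.139, -0.001, -0.007]
ft_force: [0.9, 1.2, -0.2]
finger_gap: 0.238
t 19.02 pos [0.4641 0.2807 0.1663] F [ 0.9  1.2 -0.2] gap mm 21.0
yaw deg 0.03 tilt 0.29 q [-0.45  0.46 -0.23  1.88  0.14  0.81 -2.32]
delta tool [0.1489 0.2151 0.0063]
```

```bash
python3 -m inch '[[[0.016,0.023,0],0,0.01],[[0.022,0.032,0],0,0.01],[[0.022,0.032,0],0,0.01],[[0.022,0.032,0],0,0.01],[[0.022,0.032,0],0,0.01]]';python3 -m inch '[[[0.022,0.032,0],0,0.01],[[0.016,0.023,0],0,0.01],[[0.007,0.009,0],0,0.01],[[0,0,0],0,0.01],[[0,0,0],0,0.01]]';python3 -m inch '[[[0,0,0],0,0.01],[[0,0,0],0,0.01],[[0,0,0],0,0.01]]'; python3 go.py w22 0.07
```

```text
time: 19.43
position: [0.5673, 0.1271, 0.1623]
eef_rot: [-3.142, -0.001, -0.0]
ft_force: [1.7, 0.5, 0.1]
finger_gap: 0.242
time: 19.85
position: [0.611, 0.0659, 0.1615]
eef_rot: [-3.141, -0.001, 0.002]
ft_force: [-1.1, 0.3, -0.4]
finger_gap: 0.238
time: 20.1
position: [0.611, 0.0669, 0.1617]
eef_rot: [-3.141, -0.005, 0.001]
ft_force: [0.9, 0.0, 0.5]
finger_gap: 0.243
t 20.1 pos [0.611  0.0669 0.1617] F [0.9 0.  0.5] gap mm 21.4
yaw deg 0.2 tilt 0.05 q [-0.06  0.57 -0.17  1.69  0.12  0.89 -1.85]
delta tool [0.0021 0.0013 0.0917]
```

```bash
python3 -m inch '[[[0.001,0.001,0.02],0,0.01],[[0,0,0.03],0,0.01],[[0,0,0.03],0,0.01],[[0,0,0.01],0,0.01],[[0,0,0],0,0.01]]'; python3 -m inch '[[[0,0,0],0,0.01],[[0,0,0],0,0.01],[[0,0,0],0,0.01],[[0,0,0],0,0.01]]';python3 go.py w22 0.0318; python3 look.py 22 pics/p22a.png
```

```text
time: 20.52
position: [0.6103, 0.0644, 0.0691]
eef_rot: [3.141, 0.003, -0.009]
ft_force: [-0.5, 0.0, -0.5]
finger_gap: 0.243
time: 20.85
position: [0.6139, 0.064, 0.0732]
eef_rot: [-3.141, -0.001, -0.004]
ft_force: [0.1, -0.8, -1.2]
finger_gap: 0.237
t 20.85 pos [0.6139 0.064  0.0732] F [ 0.1 -0.8 -1.2] gap mm 20.9
yaw deg 0.02 tilt 0.15 q [-0.07  0.7  -0.15  1.73  0.15  0.73 -1.87]
delta tool [-0.0009 -0.0017  0.0414]
```

View pics/p22a.png

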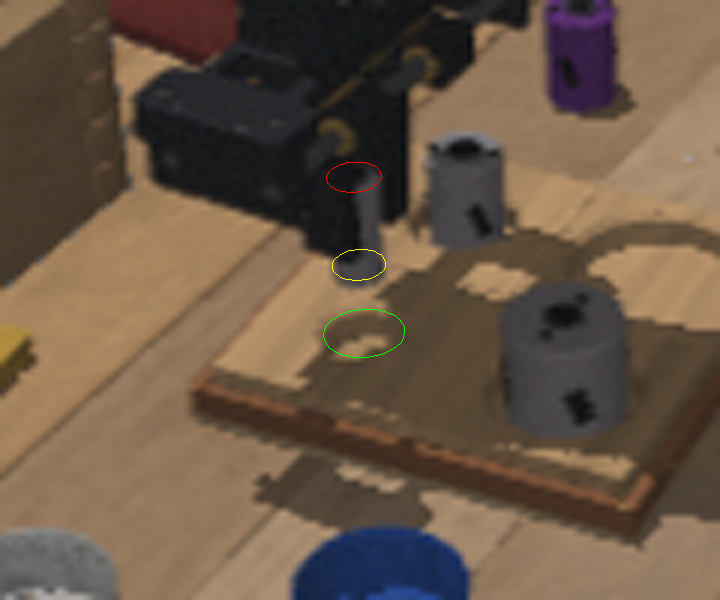

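```bash
python3 -m inch '[[[-0.0005,-0.001,0.012],0,0.01],[[0,0,0.012],0,0.01],[[0,0,0.006],0,0.01],[[0,0,0],0,0.01],[[0,0,0],0,0.01]]'; python3 -m inch '[[[0,0,0.004],0,0.01],[[0,0,0.003],0,0.01],[[0,0,0],0,0.01],[[0,0,0],0,0.01],[[0,0,0],0,0.01]]';python3 go.py w22 0.0318
```

```text
time: 21.32
position: [0.6116, 0.0647, 0.0406]
eef_rot: [3.141, 0.001, -0.003]
ft_force: [0.1, 0.2, 0.1]
finger_gap: 0.241
time: 21.73
position: [0.6124, 0.0648, 0.0347]
eef_rot: [3.142, 0.001, 0.0]
ft_force: [-0.0, -0.2, -0.8]
finger_gap: 0.24
t 21.73 pos [0.6124 0.0648 0.0347] F [-0.  -0.2 -0.8] gap mm 21.2
yaw deg 0.03 tilt 0.02 q [-0.08  0.75 -0.14  1.73  0.16  0.66 -1.88]
delta tool [ 0.0007 -0.0009  0.0029]
```

```bash
python3 -m inch '[[[0,-0.001,0.002],0,0.01],[[0,0,0],0,0.01],[[0,0,0],0,0.01]]'; python3 -m inch '[[[0,0,0.001],0,0.01],[[0,0,0],0,0.01],[[0,0,0],0,0.01]]'; python3 -m inch '[[[0,0,0.001],0,0.01],[[0,0,0],0,0.01],[[0,0,0],0,0.01]]'; python3 go.py w22 0.0318
```

```text
time: 21.98
position: [0.6123, 0.0659, 0.0326]
eef_rot: [-3.142, -0.001, 0.0]
ft_force: [-0.4, 0.5, -0.8]
finger_gap: 0.242
time: 22.23
position: [0.6125, 0.0659, 0.0318]
eef_rot: [-3.141, -0.001, -0.001]
ft_force: [-0.9, -0.3, 1.8]
finger_gap: 0.242
time: 22.48
position: [0.6127, 0.0659, 0.0317]
eef_rot: [3.142, 0.001, 0.001]
ft_force: [-2.5, -0.8, 10.2]
finger_gap: 0.24
t 22.48 pos [0.6127 0.0659 0.0317] F [-2.5 -0.8 10.2] gap mm 21.1
yaw deg 0.03 tilt 0.04 q [-0.08  0.76 -0.14  1.73  0.16  0.66 -1.88]
delta tool [ 0.0004  0.0002 -0.0001]
```

```bash
python3 -m inch '[[[0,0,-0.0015],0,0.015],[[0,0,0],0,0.03],[[0,0,0],0,0.042],[[0,0,0],0,0.042],[[0,0,0],0,0.042]]'; python3 -m inch '[[[0,0,-0.02],0,0.042],[[0,0,-0.04],0,0.042],[[0,0,-0.04],0,0.042],[[0,0,-0.03],0,0.06],[[0,0,0],0,0.088]]';python3 -m inch '[[[-0.008,-0.036,0],0,0.088],[[-0.008,-0.036,0],0,0.088],[[-0.008,-0.036,0],0,0.088],[[-0.008,-0.036,0],0,0.088],[[-0.008,-0.036,0],0,0.088]]'; python3 go.py s64 0.15;  python3 look.py 22 pics/p22b.png
```

```text
time: 22.9
position: [0.6121, 0.0657, 0.0318]
eef_rot: [3.142, 0.001, -0.001]
ft_force: [-0.6, -0.5, -0.3]
finger_gap: 0.476
time: 23.32
position: [0.6165, 0.0665, 0.1688]
eef_rot: [-3.14, -0.0, -0.017]
ft_force: [0.8, 1.0, 0.8]
finger_gap: 0.604
time: 23.73
position: [0.5714, 0.2472, 0.1615]
eef_rot: [3.141, 0.0, -0.001]
ft_force: [0.5, 0.2, -0.4]
finger_gap: 0.982
t 23.73 pos [0.5714 0.2472 0.1615] F [ 0.5  0.2 -0.4] gap mm 86.5
yaw deg 0.01 tilt 0.03 q [-0.34  0.59 -0.19  1.67  0.14  0.9  -2.16]
delta tool [-0.0328 -0.1403  0.0115]
```

View pics/p22b.png

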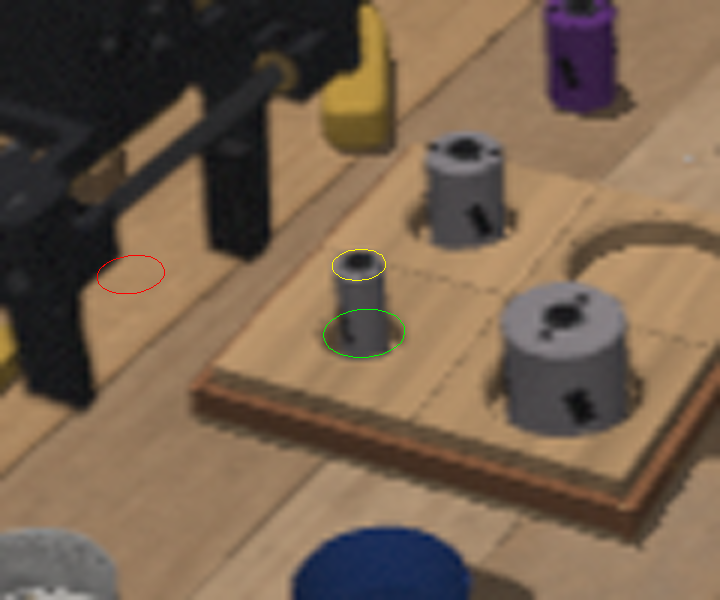

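saw_22 is seated on its target circle. Next is saw_64.

```bash
python3 -m inch '[[[-0.008,-0.036,0],0,0.088],[[-0.008,-0.036,0],0,0.088],[[-0.008,-0.034,0],0,0.088],[[-0.005,-0.02,0],0,0.088],[[-0.002,-0.01,0],0,0.088]]';python3 -m inch '[[[0,0,0],0,0.088],[[0,0,0],0,0.088],[[0,0,0],0,0.088],[[0,0,0],0,0.088]]'; python3 go.py s64 0.07
```

```text
time: 24.2
position: [0.5387, 0.3859, 0.1614]
eef_rot: [-3.14, -0.009, 0.003]
ft_force: [-0.7, 0.0, -0.6]
finger_gap: 1.002
time: 24.53
position: [0.5425, 0.3791, 0.162]
eef_rot: [3.14, -0.004, 0.001]
ft_force: [0.3, -0.7, 0.3]
finger_gap: 0.999
t 24.53 pos [0.5425 0.3791 0.162 ] F [ 0.3 -0.7  0.3] gap mm 88.0
yaw deg -0.16 tilt 0.09 q [-0.55  0.65 -0.2   1.56  0.15  0.95 -2.36]
delta tool [-0.0039 -0.0086  0.0919]
```

```bash
python3 -m inch '[[[-0.004,-0.008,0.02],0,0.088],[[0,0,0.03],0,0.088],[[0,0,0.02],0,0.088],[[0,0,0],0,0.088],[[0,0,0],0,0.088]]';python3 -m inch '[[[0,0,0],0,0.088],[[0,0,0],0,0.088],[[0,0,0],0,0.088],[[0,0,0],0,0.088]]'; python3 go.py s64 0.022
```

```text
time: 24.95
position: [0.5374, 0.388, 0.0915]
eef_rot: [3.14, -0.002, -0.002]
ft_force: [0.9, 0.8, 0.7]
finger_gap: 0.997
time: 25.28
position: [0.5378, 0.3901, 0.0933]
eef_rot: [-3.14, -0.0, -0.002]
ft_force: [0.4, 0.0, -0.0]
finger_gap: 1.004
t 25.28 pos [0.5378 0.3901 0.0933] F [ 0.4  0.  -0. ] gap mm 88.5
yaw deg 0.01 tilt 0.11 q [-0.57  0.74 -0.19  1.58  0.17  0.84 -2.39]
delta tool [0.0007 0.0027 0.0713]
```

```bash
python3 -m inch '[[[0,0.002,0.01],0,0.088],[[0,0,0.015],0,0.088],[[0,0,0.01],0,0.088],[[0,0,0],0,0.088],[[0,0,0],0,0.088]]';python3 -m inch '[[[0,0,0],0,0.088],[[0,0,0],0,0.088]]'; python3 go.py s64 0.022;python3 - <<'E'
from h import *
im=read_camera("side")["image"];cv2.imwrite("pics/g64.png",cv2.resize(im[250:370,120:240],(600,600),interpolation=cv2.INTER_CUBIC)[:,:,::-1])
E
```

```text
time: 25.7
position: [0.5362, 0.3871, 0.0555]
eef_rot: [3.14, 0.001, -0.004]
ft_force: [0.6, 0.2, 1.2]
finger_gap: 0.997
time: 25.87
position: [0.5374, 0.3881, 0.0574]
eef_rot: [-3.141, -0.001, -0.001]
ft_force: [-0.0, 0.7, -0.1]
finger_gap: 0.997
t 25.87 pos [0.5374 0.3881 0.0574] F [-0.   0.7 -0.1] gap mm 87.9
yaw deg 0.03 tilt 0.04 q [-0.57  0.78 -0.18  1.6   0.18  0.78 -2.4 ]
delta tool [0.0012 0.0006 0.0354]
```

View pics/g64.png

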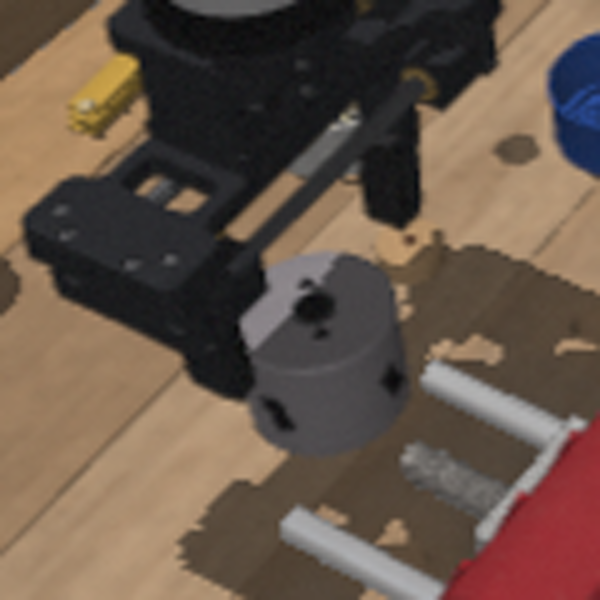

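```bash
python3 -m inch '[[[0.001,0.0005,0.015],0,0.088],[[0,0,0.015],0,0.088],[[0,0,0.005],0,0.088],[[0,0,0],0,0.088],[[0,0,0],0,0.075]]';python3 -m inch '[[[0,0,0],0,0.06],[[0,0,0],0,0.05],[[0,0,0],0,0.04],[[0,0,0],0,0.04],[[0,0,0],0,0.04]]' 30; python3 go.py s64 0.022;python3 -m inch '[[[0,0,-0.01],0,0.04],[[0,0,-0.03],0,0.04],[[0,0,-0.04],0,0.04],[[0,0,-0.04],0,0.04],[[0,0,-0.02],0,0.04]]'; python3 go.py w64 0.16
```

```text
time: 26.33
position: [0.5376, 0.3869, 0.0211]
eef_rot: [3.141, 0.001, -0.002]
ft_force: [0.1, 0.0, -0.3]
finger_gap: 0.948
time: 26.75
position: [0.5385, 0.3876, 0.0226]
eef_rot: [-3.141, -0.001, -0.001]
ft_force: [-0.1, -0.4, 2.0]
finger_gap: 0.717
t 26.75 pos [0.5385 0.3876 0.0226] F [-0.1 -0.4  2. ] gap mm 63.1
yaw deg 0.02 tilt 0.06 q [-0.58  0.83 -0.17  1.6   0.19  0.72 -2.4 ]
delta tool [0.0001 0.0001 0.0006]
time: 27.17
position: [0.5397, 0.3886, 0.1678]
eef_rot: [-3.138, -0.001, -0.008]
ft_force: [1.0, 0.5, -0.9]
finger_gap: 0.721
t 27.17 pos [0.5397 0.3886 0.1678] F [ 1.   0.5 -0.9] gap mm 63.5
yaw deg 0.02 tilt 0.35 q [-0.56  0.64 -0.2   1.55  0.15  0.96 -2.37]
delta tool [-0.012   0.4231  0.0061]
```

```bash
python3 -m inch '[[[-0.001,0.025,0],0,0.04],[[-0.001,0.036,0],0,0.04],[[-0.001,0.036,0],0,0.04],[[-0.001,0.036,0],0,0.04],[[-0.001,0.036,0],0,0.04]]';python3 -m inch '[[[-0.001,0.036,0],0,0.04],[[-0.001,0.036,0],0,0.04],[[-0.001,0.036,0],0,0.04],[[-0.001,0.036,0],0,0.04],[[-0.001,0.036,0],0,0.04]]';python3 -m inch '[[[-0.001,0.036,0],0,0.04],[[-0.001,0.03,0],0,0.04],[[0,0.012,0],0,0.04],[[0,0,0],0,0.04],[[0,0,0],0,0.04]]';python3 -m inch '[[[0,0,0],0,0.04],[[0,0,0],0,0.04],[[0,0,0],0,0.04]]'; python3 go.py w64 0.07
```

```text
time: 27.58
position: [0.5328, 0.2165, 0.1627]
eef_rot: [3.141, 0.001, 0.0]
ft_force: [0.6, -0.5, -0.3]
finger_gap: 0.716
time: 28.0
position: [0.5278, 0.0365, 0.1628]
eef_rot: [3.141, 0.001, 0.001]
ft_force: [0.4, -0.1, -0.7]
finger_gap: 0.723
time: 28.42
position: [0.5264, -0.0392, 0.1624]
eef_rot: [-3.141, 0.0, -0.0]
ft_force: [-0.2, 1.7, -1.3]
finger_gap: 0.725
time: 28.67
position: [0.5265, -0.0378, 0.1621]
eef_rot: [-3.141, -0.005, 0.0]
ft_force: [-0.1, -0.4, -1.4]
finger_gap: 0.718
t 28.67 pos [ 0.5265 -0.0378  0.1621] F [-0.1 -0.4 -1.4] gap mm 63.3
yaw deg 0.2 tilt 0.04 q [ 0.12  0.44 -0.16  1.92  0.1   0.79 -1.67]
delta tool [ 0.0015 -0.0032  0.0921]
```

```bash
python3 -m inch '[[[0.001,-0.003,0.02],0,0.04],[[0,0,0.03],0,0.04],[[0,0,0.03],0,0.04],[[0,0,0.005],0,0.04],[[0,0,0],0,0.04]]'; python3 -m inch '[[[0,0,0],0,0.04],[[0,0,0],0,0.04],[[0,0,0],0,0.04],[[0,0,0],0,0.04]]';python3 go.py w64 0.0326; python3 look.py 64 pics/p64a.png
```

```text
time: 29.08
position: [0.5258, -0.0358, 0.0756]
eef_rot: [-3.141, -0.003, 0.007]
ft_force: [-0.1, -0.4, -1.4]
finger_gap: 0.72
time: 29.42
position: [0.5284, -0.0368, 0.0784]
eef_rot: [3.141, 0.001, 0.004]
ft_force: [0.4, 0.2, -1.0]
finger_gap: 0.719
t 29.42 pos [ 0.5284 -0.0368  0.0784] F [ 0.4  0.2 -1. ] gap mm 63.3
yaw deg 0.03 tilt 0.14 q [ 0.09  0.58 -0.14  1.96  0.13  0.62 -1.7 ]
delta tool [-0.0006 -0.0023  0.0458]
```

View pics/p64a.png

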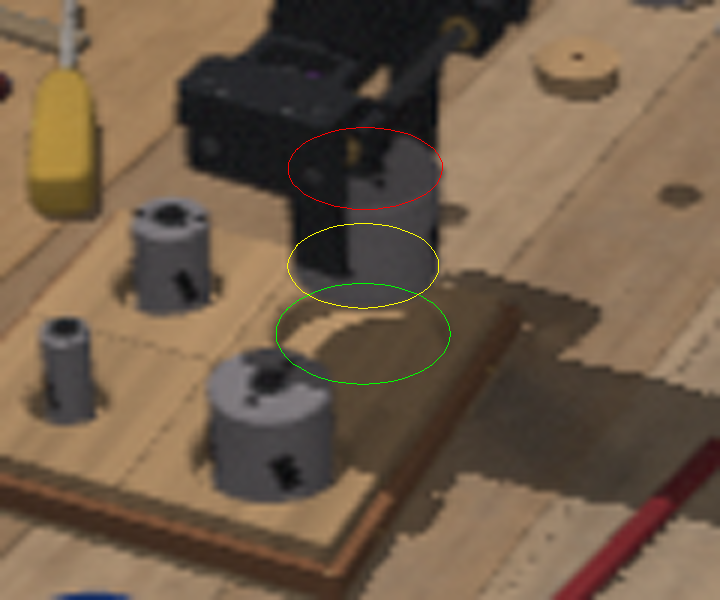

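```bash
python3 -m inch '[[[0,-0.001,0.012],0,0.04],[[0,0,0.012],0,0.04],[[0,0,0.006],0,0.04],[[0,0,0],0,0.04],[[0,0,0],0,0.04]]';python3 -m inch '[[[0,0,0],0,0.04],[[0,0,0],0,0.04],[[0,0,0],0,0.04]]'; python3 go.py w64 0.0326
```

```text
time: 29.88
position: [0.5266, -0.0357, 0.0462]
eef_rot: [-3.142, -0.001, 0.003]
ft_force: [-0.6, 0.3, -1.1]
finger_gap: 0.717
time: 30.13
position: [0.5277, -0.0358, 0.0474]
eef_rot: [3.142, 0.001, 0.001]
ft_force: [0.4, -0.1, -0.8]
finger_gap: 0.721
t 30.13 pos [ 0.5277 -0.0358  0.0474] F [ 0.4 -0.1 -0.8] gap mm 63.5
yaw deg 0.02 tilt 0.04 q [ 0.08  0.63 -0.13  1.96  0.14  0.55 -1.71]
delta tool [ 0.0002 -0.0013  0.0148]
```

```bash
python3 -m inch '[[[0,-0.001,0.005],0,0.04],[[0,0,0.004],0,0.04],[[0,0,0.003],0,0.04],[[0,0,0],0,0.04],[[0,0,0],0,0.04]]';python3 -m inch '[[[0,0,0.0015],0,0.04],[[0,0,0],0,0.04],[[0,0,0],0,0.04]]'; python3 -m inch '[[[0,0,0.001],0,0.04],[[0,0,0],0,0.04],[[0,0,0],0,0.04]]'; python3 go.py w64 0.0326
```

```text
time: 30.55
position: [0.5271, -0.0347, 0.0347]
eef_rot: [3.142, 0.001, -0.001]
ft_force: [0.4, 0.2, -0.7]
finger_gap: 0.719
time: 30.8
position: [0.5274, -0.0347, 0.0336]
eef_rot: [3.142, 0.001, 0.0]
ft_force: [0.3, -1.1, -1.0]
finger_gap: 0.719
time: 31.05
position: [0.5274, -0.0347, 0.0326]
eef_rot: [3.142, 0.001, 0.0]
ft_force: [-1.1, -0.2, -1.7]
finger_gap: 0.714
t 31.05 pos [ 0.5274 -0.0347  0.0326] F [-1.1 -0.2 -1.7] gap mm 62.9
yaw deg 0.03 tilt 0.01 q [ 0.08  0.66 -0.12  1.97  0.15  0.53 -1.72]
delta tool [ 0.0005 -0.0002  0.    ]
```

```bash
python3 -m inch '[[[0,0,0.001],0,0.04],[[0,0,0],0,0.04],[[0,0,0],0,0.04]]'; python3 -m inch '[[[0,0,0.001],0,0.04],[[0,0,0],0,0.04],[[0,0,0],0,0.04]]'; python3 go.py w64 0.0326
```

```text
time: 31.3
position: [0.5274, -0.0348, 0.0325]
eef_rot: [3.141, 0.001, 0.0]
ft_force: [-3.6, 1.5, 10.6]
finger_gap: 0.719
time: 31.55
position: [0.5274, -0.0348, 0.0325]
eef_rot: [3.141, 0.0, 0.0]
ft_force: [-7.0, 0.4, 22.6]
finger_gap: 0.72
t 31.55 pos [ 0.5274 -0.0348  0.0325] F [-7.   0.4 22.6] gap mm 63.5
yaw deg 0.02 tilt 0.02 q [ 0.08  0.66 -0.12  1.97  0.15  0.53 -1.72]
delta tool [ 0.0005 -0.0003 -0.0001]
```

```bash
python3 -m inch '[[[0,0,-0.002],0,0.055],[[0,0,0],0,0.065],[[0,0,0],0,0.07],[[0,0,0],0,0.072],[[0,0,0],0,0.072]]'; python3 -m inch '[[[0,0,-0.01],0,0.072],[[0,0,-0.03],0,0.072],[[0,0,-0.04],0,0.072],[[0,0,-0.04],0,0.072],[[0,0,-0.04],0,0.072]]';python3 -m inch '[[[-0.01,0.036,0],0,0.072],[[-0.01,0.036,0],0,0.072],[[-0.01,0.036,0],0,0.072],[[-0.01,0.036,0],0,0.072],[[-0.01,0.036,0],0,0.072]]';python3 -m inch '[[[-0.01,0.036,0],0,0.072],[[-0.01,0.036,0],0,0.072],[[-0.01,0.036,0],0,0.072],[[-0.01,0.036,0],0,0.072],[[0,0,0],0,0.072]]'; python3 -m inch '[[[0,0,0],0,0.072],[[0,0,0],0,0.072],[[0,0,0],0,0.072],[[0,0,0],0,0.072],[[0,0,0],0,0.072]]'
python3 - <<'E'
from h import *
D={"22":(.6131,.0657),"35":(.6206,-.027),"51":(.5204,.0582),"64":(.5279,-.0345)}
for n in("top","side"):
    c=read_camera(n);im=c["image"]
    x0,y0,w,h,s=(110,160,310,100,2.5) if n=="top" else (150,130,260,220,2.7)
    t=cv2.resize(im[y0:y0+h,x0:x0+w],None,fx=s,fy=s,interpolation=cv2.INTER_CUBIC)
    for k,(X,Y) in D.items():
        d=int(k)/2000
        pts=np.array([(proj(c,[X+d*np.cos(q),Y+d*np.sin(q),.06])-[x0,y0]+.5)*s for q in np.linspace(0,6.3,50)]).astype(np.int32)
        cv2.polylines(t,[pts],True,(0,255,0),1)
    cv2.imwrite(f"pics/end_{n}.png",t[:,:,::-1])
E
```

```text
time: 31.97
position: [0.5273, -0.0348, 0.0324]
eef_rot: [3.142, 0.001, -0.001]
ft_force: [0.3, 0.7, -0.4]
finger_gap: 0.816
time: 32.38
position: [0.5268, -0.0347, 0.1948]
eef_rot: [-3.141, -0.001, 0.001]
ft_force: [1.0, 0.3, 1.2]
finger_gap: 0.816
time: 32.8
position: [0.4767, -0.2163, 0.1935]
eef_rot: [3.141, 0.001, 0.001]
ft_force: [1.6, -0.6, -1.0]
finger_gap: 0.82
time: 33.22
position: [0.4333, -0.3673, 0.1934]
eef_rot: [3.137, -0.016, -0.002]
ft_force: [0.0, -0.0, -0.1]
finger_gap: 0.817
time: 33.63
position: [0.4382, -0.3575, 0.1927]
eef_rot: [-3.141, -0.004, -0.0]
ft_force: [-0.2, -0.3, -0.7]
finger_gap: 0.816
```

View pics/end_top.png

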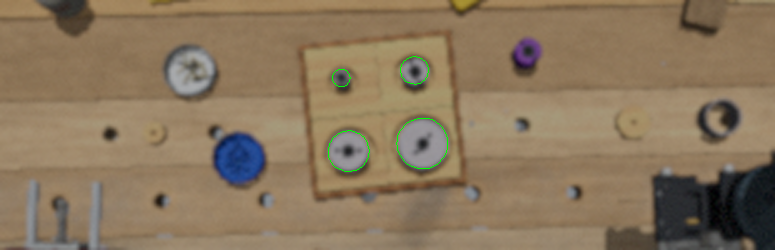

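View pics/end_side.png

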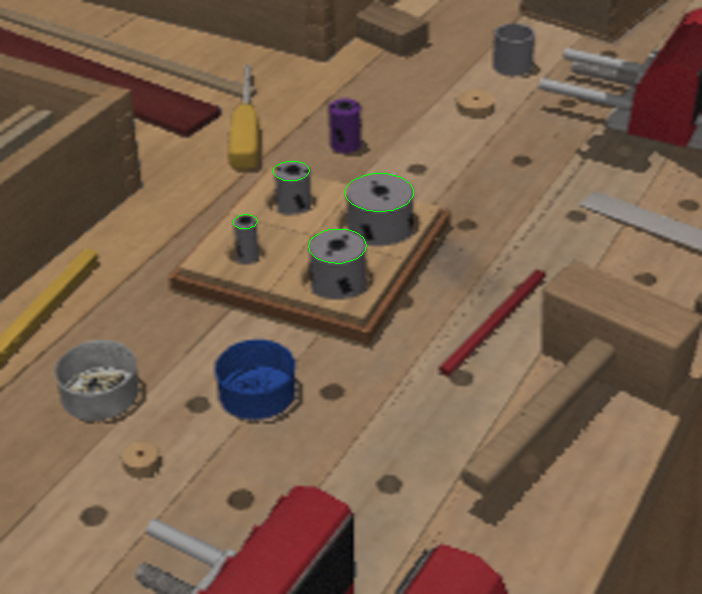

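Both views show all four saws on their target circles at seated height. The pipe, the tin, the purple look-alike and the blue tin have not moved. I'll hand the job in.

```bash
python3 -c "
from station import ticket
print(ticket.close_job())"
```

```text
the job is handed in; nothing more can be done
None
```

I put all four hole saws in their matching wells and handed the job in at about 34 s. Each one was lowered until I felt light contact with the floor (10–23 N), then released.

In the last pictures, the four saw plates matched the circles drawn for seated saws in both camera views, to within about 2 mm. By eye, the pipe end, screw tin, purple look-alike and blue tin stood where they were at the start. The arm was clear of everything, and no check failed or disagreed. The hand-in reported no verdict.

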